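# Sort soldering supplies into the trays and block the gap

## Task

Put the soldering supplies away: the two spools of solder wire go upright into the yellow tray, one at each end on the tray's long centre line, and once both are in, stand the pink foam block on the tray floor in the gap between them so that they cannot slide together. The two rolls of tape go flat into the grey divided tray, one in each bay. Leave the little amber bottle and the white cup of screws where they stand.

Things in the scene. Friction and masses are not known exactly. Their poses are not given: they have to be found in the camera images.
- solder_tray: yellow open tray without divider, 182 x 134 mm outside, walls 4 mm thick, standing on a 19 mm black riser: rim 41 mm and inner floor 23 mm above the worktop (inside 174 x 126 mm, 18 mm deep). Fixed to the worktop. Origin: centre of the underside of the riser, on the worktop; x along its long side, y along its short side, z up. Both spools and the foam block fit in a row along x with about 30 mm of slack in all
- tape_tray: grey open tray of the same size (182 x 134 mm outside, 4 mm walls, standing on a 19 mm black riser: rim 41 mm and inner floor 23 mm above the worktop), with one 4 mm divider wall across its middle, as high as the rim, that makes two bays of 85 mm (along x) by 126 mm (along y). Fixed to the worktop. Origin: centre of the underside of the riser, on the worktop; x along its long side (through both bays), y along its short side, z up. The bay centres lie at x = +45 and -45 mm
- solder_black_mid (a point): spool of solder wire with black flanges (the bench also carries fixed clutter, such as motors, cables and further spools and tapes at the back, that is no part of the job), standing upright, diameter 52 mm, 42 mm high; this point is its centre, half-way up; z is its axis
- solder_green_mid (a point): spool of solder wire with a green top flange, standing upright, diameter 50 mm, 44 mm high; this point is its centre, half-way up; z is its axis
- amber_tape_mid (a point): roll of amber-orange tape lying flat, diameter 56 mm, 12 mm high; it acts as a solid disc (its hole cannot be entered). This point is its centre, half-way up; z is its axis
- white_tape_mid (a point): roll of white tape lying flat, diameter 60 mm, 24 mm high; it acts as a solid disc (its hole cannot be entered). This point is its centre, half-way up; z is its axis
- block_mid (a point): pink block of stiff foam, does not give when gripped, 60 mm (its x) by 40 mm (its y) by 40 mm high; this point is its centre, half-way up. With the spools near the ends of the yellow tray and its 60 mm length across that tray, it goes in with some 7 to 15 mm to spare on either side
- bottle_mid (a point): small amber bottle with white cap, diameter 23 mm, 38 mm high, standing loose; bystander, to be left alone. This point is its centre, half-way up
- screw_cup_mid (a point): small white cup of screws, rim diameter 52 mm, 34 mm high, standing loose; bystander, to be left alone. This point is its centre, half-way up
There are look-alikes about, which are no part of the job. What is shaped like the part that bears solder_black_mid but turquoise is not meant.

How it is judged:
By the outcome, as a careful person would: the job done as asked, in the order asked, and still so for the second after the job is handed in, with the robot touching nothing.
It also fails if it takes over 120 s, if anything falls off the work surface, if the arm or the gripper's body presses on something with over 40 N, if the wrist force passes 120 N, or if a joint passes its speed limit or range.

## Robot

A 6-joint arm with a two-finger parallel gripper is mounted at the origin on a cart in front of the work surface, level with it; the furniture and walls round the work are solid. World frame = base frame: x ahead of the robot, y to its left, z up, the work surface at z = 0. Lengths are in m, angles in rad, forces in N, time in s.
With the tool pointing down it reaches from about 0.375 to 0.9 m from the base axis. Payload 3.1 kg.
Tool frame: the origin (TCP) lies on the centre line of the jaws, within the pads' length; the fingertips stand robot.tip_reach ahead of it and the grasp point (between the pads) lies 8 mm behind it (robot.tip_reach is the distance from the TCP to the fingertips, in m); z points along the fingers, y is the line along which they close (so a half turn about z gives the same grasp; the last joint's range is limited). The gripper opens to 87 mm and grips with 3 to 60 N. Pads are 19 mm wide; open, the fingers measure 117 mm over their backs; the gripper's body (75 mm by 190 mm) begins 51 mm behind the grasp point.
Start: joints at [1.113, 0.527, 1.433, -0, 1.181, -0.178], TCP at [0.172, 0.601, 0.234] pointing down, gripper open.
Joint ranges: [-3.08, 3.08], [-0.75, 2.2], [0.22, 2.44], [-1.43, 4.57], [0, 2.65], [-2.85, 2.85]. Speed limits (rad/s): [2.79, 2.79, 3.14, 3.14, 3.14, 3.14].

## Interface

Orientations are given as a unit quaternion [x, y, z, w].
In Python, from rig import robot gives the robot as it stands.
- The arm moves only by the tool jog_arm, never from a script. Its argument "motion" is one flat list of numbers, 7 for each row, row after row: the shift along the tool's x, y, z scaled (see below), then the turn, a rotation vector about the tool's x, y, z scaled (see below), then the gripper's target within -1 to 1 (shut at 1, half-way at 0, fully open at -1). In form: [x, y, z, rx, ry, rz, hand, x, y, z, rx, ry, rz, hand, ...]. A call has 1 to 12 rows; each row shifts and turns the commanded pose from where the row before left it, along the tool's axes as they then stand; what a row does not reach is not made up. The controller multiplies each number of a shift by 4 cm and each number of a turn by 4 degrees. A row lasts 1/8 s, in which the tool goes at most 62.5 mm and 10.7 degrees, less where a joint would pass 70% of its speed; a pose out of reach is approached as far as the arm can. A call with a number of a shift or a turn outside -1 to 1 is refused whole. A call with a gripper value outside its range is refused whole. The fingers move at their own pace and stop on an object; "grip_force" is the grip in N (left out, the last holds). Time passes only in rows, so rows that do not move let the fingers close. It gives the time, the measured TCP pose, the force, the opening and the grip force at its end, in the units of the state.
- robot.get_obs(): the state, without advancing time (a new reading comes with each control period).
- robot.camera(name): name is "scene" or "top"; returns the picture (480x640x3 uint8, blue, green, red); there is no depth.
- robot.calibration(name): a dict with "fx", "fy", "cx", "cy" (pixels), "R" (3x3) and "t" (3): a world point X has camera coordinates R X + t. Camera axes: x right, y down, z forward; pixel columns grow to the right and rows downward; lengths in m; the calibration is good to about 2 mm. A picture is of the moment at which its call begins. calibration takes no time and is no camera call.
- robot.hand_in(): hands the job in; it is judged then, once.
The state is a dict: "time": time; "q": joint angles; "joint_velocities": joint speeds; "joint_torque": joint torques, N m; "position": TCP position; "tool_rot": TCP orientation; "ft_force": force on the tool from outside, world axes, zero at the start; "moment": the same for the moment, N m; "grip_width": finger opening in m; "grip_force": force on a finger pad.
Only numpy, scipy, OpenCV 4.12 (cv2) and the standard library are available. Lean on these libraries where they do the work, as an engineer would, in place of code of your own. Each camera call takes 0.05 s, during which the arm holds its last target. There are 200 camera calls.

## Working session

There is one attempt and no reset: what is moved stays moved. The work goes in short steps, Python scripts to look and compute and a tool call to move; the robot and the scene stay as the last step left them, time stands still between calls to the robot, and variables do not carry over. Pictures are saved under pics/ and viewed, at most 14 in all, crops included, and the job is handed in when it is done.

Besides the shell and the picture viewer there is one more tool, called after ">>>" as name(argument=value, ...), one argument or row to a line, values as JSON. jog_arm: Moves the arm, as the interface text tells. Shifts and turns lie within -1 to 1; 1 stands for 4 cm of shift or 4 degrees of turn. Its arguments: {"type":"object","properties":{"motion":{"type":"array","items":{"type":"number"}},"grip_force":{"type":"number"}},"required":["motion"]}

```bash
ls; mkdir -p pics
python3 - <<'E'
from rig import robot
import cv2
for n in("scene","top"):
    cv2.imwrite(f"pics/{n}0.png",robot.camera(n)); print(n,robot.calibration(n))
print(robot.get_obs(),robot.tip_reach)
E
```

```text
pics
scene {'fx': 489.1840285927308, 'fy': 489.1840285927308, 'cx': 323.7747119270639, 'cy': 246.54225564255432, 'R': array([[ 0.71715763, -0.69691001, -0.0011718 ],
       [-0.51096402, -0.52466437, -0.68091341],
       [ 0.47392057,  0.48892099, -0.73236299]]), 't': array([-0.40073966,  0.34689827,  0.84646721])}
top {'fx': 542.3357833924556, 'fy': 542.3357833924556, 'cx': 312.3942622323282, 'cy': 244.3928676273174, 'R': array([[ 0.00503489, -0.99983414,  0.01750265],
       [-0.99809265, -0.00610152, -0.06143155],
       [ 0.06152815, -0.01715996, -0.99795783]]), 't': array([1.51723690e-03, 5.61804307e-01, 1.54482682e+00])}
{'time': 0.1, 'q': array([ 1.11352471e+00,  5.28380425e-01,  1.43376424e+00, -3.88137963e-06,
        1.18141082e+00, -1.78525076e-01]), 'joint_velocities': array([-0.00083504, -0.00172898, -0.00433283,  0.00186124, -0.00184921,
       -0.00028252]), 'joint_torque': array([-6.08716782e-04, -4.40986991e+01, -1.77149338e+01,  6.34130090e-02,
        5.34204463e-02, -3.93535674e-05]), 'position': array([0.17167144, 0.6002988 , 0.23266819]), 'tool_rot': array([ 1.38921694e-01,  9.90302883e-01, -9.32801982e-04, -3.05057130e-04]), 'ft_force': array([0.33623573, 0.20331355, 0.14367195]), 'moment': array([-0.01107319, -0.00396277,  0.00311665]), 'grip_force': 0.0, 'grip_width': 0.08697004085102156} 0.011
```

View pics/scene0.png

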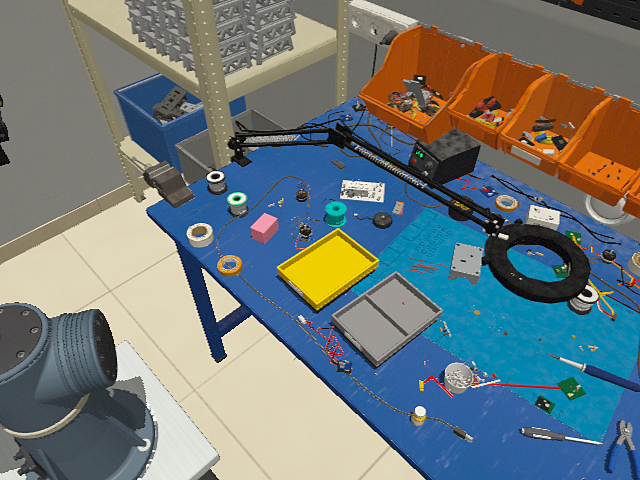

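View pics/top0.png

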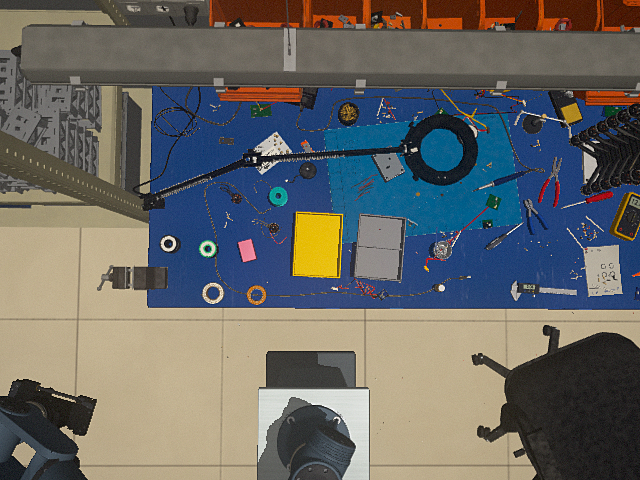

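The pictures show the yellow tray (top 318,245), grey tray (380,248), green spool (207,249), white tape (213,293), amber tape (257,295) and pink block (247,250). The black spool is probably at (169,243), so I'll zoom in to check and measure.

```bash
cat > h.py <<'E'
import numpy as np,cv2
from rig import robot
def ray(n,uv,z):
    c=robot.calibration(n);R,t=c["R"],c["t"]
    d=R.T@np.array([(uv[0]-c["cx"])/c["fx"],(uv[1]-c["cy"])/c["fy"],1]);o=-R.T@t
    return o+d*(z-o[2])/d[2]
def proj(n,X):
    c=robot.calibration(n);p=c["R"]@np.array(X)+c["t"]
    return np.array([c["fx"]*p[0]/p[2]+c["cx"],c["fy"]*p[1]/p[2]+c["cy"]])
E
python3 - <<'E'
import cv2,numpy as np
from h import *
t=cv2.imread("pics/top0.png");s=cv2.imread("pics/scene0.png")
a=cv2.resize(t[160:310,150:350],(800,600),interpolation=cv2.INTER_CUBIC)
b=cv2.resize(s[160:285,180:430],(800,400),interpolation=cv2.INTER_CUBIC)
cv2.imwrite("pics/a.png",a);cv2.imwrite("pics/b.png",b)
hsv=cv2.cvtColor(t,cv2.COLOR_BGR2HSV)
H,S,V=cv2.split(hsv)
roi=np.zeros_like(H);roi[205:308,152:410]=1
notblue=((~((H>100)&(H<130)&(S>90)))&(roi>0)).astype(np.uint8)
n,l,st,ce=cv2.connectedComponentsWithStats(notblue)
cs,_=cv2.findContours(notblue,cv2.RETR_EXTERNAL,cv2.CHAIN_APPROX_NONE)
for c in cs:
    if cv2.contourArea(c)>60:
        r=cv2.minAreaRect(c);m=cv2.minEnclosingCircle(c); print(np.round(r[0],1),np.round(r[1],1),round(r[2],1),"circ",np.round(m[0],1),round(m[1],1),"xy@.04",ray("top",r[0],.04).round(3))
E
```

```text
[212.5 292.5] [21.2 21.2] 45.0 circ [212.5 293.3] 11.6 xy@.04 [0.423 0.285 0.04 ]
[159.5 278. ] [22. 15.] 90.0 circ [159.5 278. ] 13.3 xy@.04 [0.463 0.435 0.04 ]
[246.9 250.3] [21.8 15.8] 76.0 circ [246.5 250.5] 12.7 xy@.04 [0.543 0.19  0.04 ]
[170. 244.] [18. 20.] 90.0 circ [170.  243.5] 10.6 xy@.04 [0.559 0.407 0.04 ]
[268.5 229.5] [22.4 15.3] 11.3 circ [268.4 227.2] 11.8 xy@.04 [0.602 0.13  0.04 ]
[316.3 244.4] [51.5 65.6] 3.6 circ [317.  244.5] 40.7 xy@.04 [ 0.56  -0.006  0.04 ]
[304.  254.5] [ 99. 210.] 90.0 circ [307.5 250. ] 111.0 xy@.04 [0.532 0.029 0.04 ]
```

View pics/a.png

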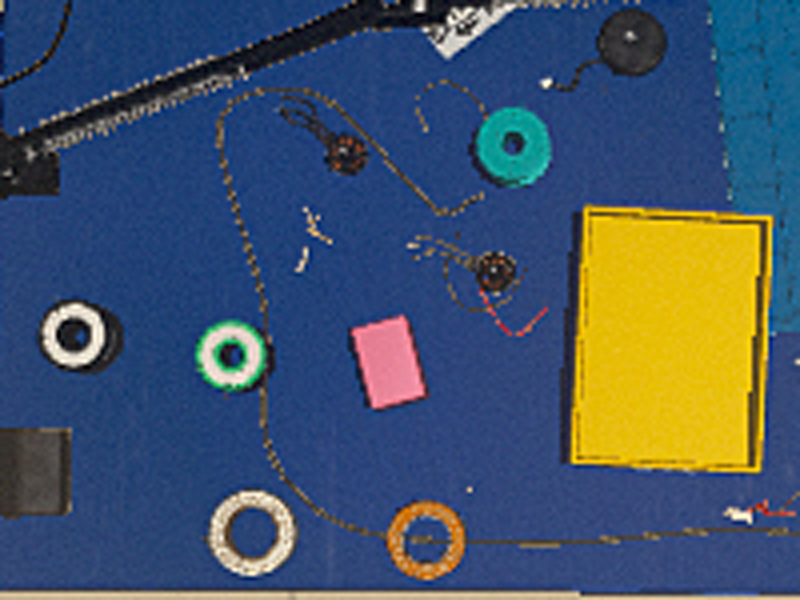

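View pics/b.png

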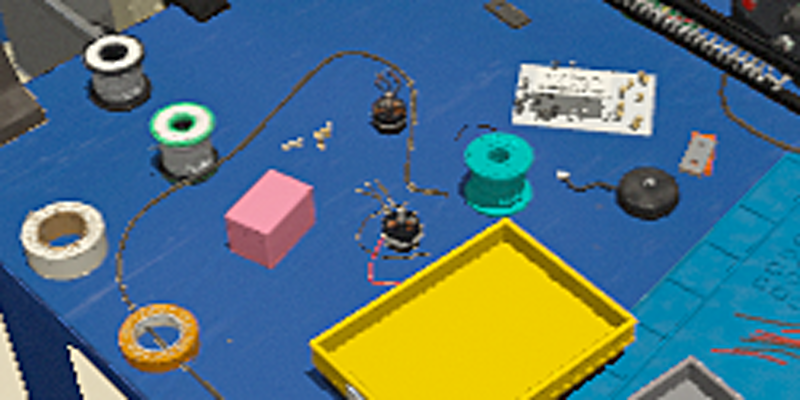

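The crops show the black-flanged spool with a white label at top ≈(168.5,244). The green spool is at (208,249), the block at (247,250), the white tape at (213,293) and the amber tape at (257,295). The turquoise decoy is at (278,196). Next I'll refine these with masks in both views.

Run:
```python
from h import *
im={n:cv2.imread(f"pics/{n}0.png") for n in("top","scene")}
def blob(n,c,r,f,hull=True):
    c=np.array(c,int);x0,y0=c-r
    hsv=cv2.cvtColor(im[n][y0:y0+2*r,x0:x0+2*r],cv2.COLOR_BGR2HSV).astype(int)
    m=f(*[hsv[...,i] for i in range(3)]).astype(np.uint8)
    k,l,st,_=cv2.connectedComponentsWithStats(m);i=1+st[1:,4].argmax()
    cs,_=cv2.findContours((l==i).astype(np.uint8),0,1);h=cv2.convexHull(cs[0]) if len(cs)==1 else cv2.convexHull(max(cs,key=cv2.contourArea))
    M=cv2.moments(h);r=cv2.minAreaRect(h)
    return np.array([M["m10"]/M["m00"]+x0,M["m01"]/M["m00"]+y0]),r,h[:,0]+[x0,y0]
white=lambda H,S,V:(S<70)&(V>120)
grn=lambda H,S,V:((H>50)&(H<85)&(S>60)&(V>80))|white(H,S,V)
amb=lambda H,S,V:(H>8)&(H<25)&(S>120)&(V>100)
pink=lambda H,S,V:((H>155)|(H<5))&(S>50)&(V>100)
yel=lambda H,S,V:(H>20)&(H<35)&(S>120)&(V>60)
notb=lambda H,S,V:~((H>95)&(H<130)&(S>80))
wt=lambda H,S,V:(S<110)&(V>90)&(H<40)|white(H,S,V)
for nm,tc,sc,f,z in [("black",(168,244),(216,178),white,.042),("green",(208,249),(237,200),grn,.044),("amber",(257,295),(230,265),amb,.012),("white",(213,293),(200,234),wt,.024),("block",(247,250),(264,227),pink,.04)]:
    c,r,h=blob("top",tc,15,f);c2,r2,h2=blob("scene",sc,18,f)
    print(nm,c.round(1),np.round(r[1],1),round(r[2],1),"top",ray("top",c,z)[:2].round(4),"scene",c2.round(1),np.round(r2[1],1),ray("scene",c2,z)[:2].round(4))
    if nm=="block":
        print([ray("top",p,z)[:2].round(3).tolist() for p in cv2.boxPoints(((r[0][0]+tc[0]-15,r[0][1]+tc[1]-15),(r[1][0]+1,r[1][1]+1),r[2]))])
for nm,n,c,r,f in[("yel","top",(318,245),40,yel),("yel","scene",(328,269),60,yel)]:
    q,rr,h=blob(n,c,r,f);print(nm,n,q,rr, ray(n,q,.04)[:2])
    a=cv2.approxPolyDP(h.astype(np.int32),4,True)[:,0];print([(p.tolist(),ray(n,p,.041)[:2].round(3).tolist()) for p in a])
# grey tray
g=lambda H,S,V:(S<45)&(V>60)&(V<215)
for n,c,r in[("top",(380,248),38),("scene",(387,318),62)]:
    q,rr,h=blob(n,c,r,g);a=cv2.approxPolyDP(h.astype(np.int32),4,True)[:,0]
    print("grey",n,q,ray(n,q,.041)[:2].round(4),[(p.tolist(),ray(n,p,.041)[:2].round(3).tolist()) for p in a])
print(ray("top",(441,250),.034),ray("top",(440,288),.038))
a=np.vstack([cv2.resize(im["top"][205:285,290:410],(600,400),interpolation=cv2.INTER_CUBIC)]);cv2.imwrite("pics/c.png",a)
```

```text
black [168.  243.4] [15. 14.] 90.0 top [0.5607 0.4125] scene [210.9 172.3] [30. 13.] [0.5631 0.4327]
green [207.4 248.5] [17. 17.] 45.0 top [0.5468 0.3012] scene [236.6 198.8] [14. 19.] [0.5463 0.299 ]
amber [256.1 294.6] [19. 18.] 90.0 top [0.4169 0.1654] scene [229.4 265.1] [20. 24.] [0.4154 0.1607]
white [212.6 292.8] [20. 21.] 90.0 top [0.4216 0.2879] scene [199.7 234.7] [24.5 26.1] [0.4174 0.2773]
block [246.7 250.1] [20.9 13.8] 76.0 top [0.5431 0.191 ] scene [264.1 228. ] [21.9 31.7] [0.532  0.1746]
[[0.568, 0.219], [0.578, 0.179], [0.518, 0.163], [0.508, 0.203]]
yel top [317.39704841 244.43010401] ((39.53058624267578, 39.434085845947266), (48.06496047973633, 64.55440521240234), 3.094058036804199) [ 0.56036607 -0.00916434]
[([296, 211], [0.655, 0.052]), ([342, 214], [0.648, -0.079]), ([339, 277], [0.468, -0.071]), ([292, 274], [0.476, 0.062])]
yel scene [327.02157016 267.94373164] ((59.50032043457031, 57.1091423034668), (59.12487030029297, 89.14405822753906), 54.29330825805664) [ 0.55184539 -0.01740481]
[([338, 228], [0.656, 0.052]), ([373, 255], [0.652, -0.063]), ([377, 266], [0.634, -0.09]), ([316, 310], [0.457, -0.082]), ([279, 275], [0.463, 0.04]), ([277, 266], [0.477, 0.063])]
grey top [379.76897743 247.3643775 ] [ 0.553  -0.1865] [([360, 213], [0.651, -0.13]), ([406, 218], [0.637, -0.262]), ([400, 281], [0.458, -0.244]), ([353, 276], [0.471, -0.11])]
grey scene [385.65588516 317.07097331] [ 0.545  -0.1923] [([396, 271], [0.653, -0.129]), ([442, 310], [0.64, -0.261]), ([376, 366], [0.449, -0.252]), ([332, 321], [0.461, -0.124]), ([332, 314], [0.473, -0.112])]
[ 0.54694004 -0.36293442  0.034     ] [ 0.43866253 -0.35802273  0.038     ]
```

View pics/c.png

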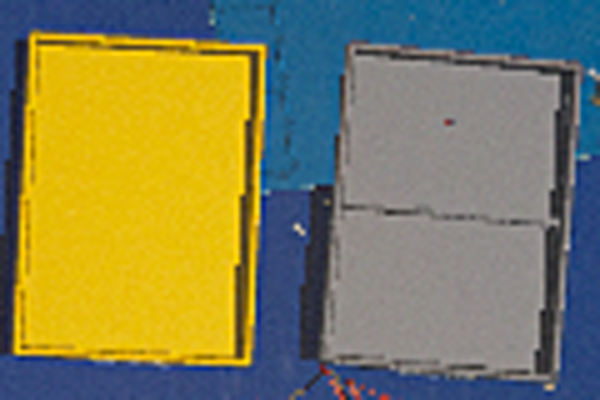

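The crop gives tray corners that match the masks:
- **Yellow:** centre ≈(0.561,-0.010), long axis -3°.
- **Grey:** centre ≈(0.554,-0.187), long axis -6°.

Next come a planning helper, a cross-check on the black spool and the heights of the lamp and vise.

```bash
cat >> h.py <<'E'
from scipy.spatial.transform import Rotation as Ro
def theta():
    R=Ro.from_quat(robot.get_obs()["tool_rot"]).as_matrix();return np.degrees(np.arctan2(R[1,1],R[0,1]))
def plan(*wps):
    """wps: (x,y,z,theta). prints per leg: tool-frame shift in units of 4cm (at the leg's start orientation) and turn units"""
    o=robot.get_obs();p=np.array(o["position"]);th=theta();print("at",p.round(4),"th",round(th,1),"w",round(o["grip_width"],4),"gf",round(o["grip_force"],1),"t",o["time"])
    for w in wps:
        d=np.array(w[:3])-p;a=np.radians(w[3])
        ex=np.array([-np.sin(a),np.cos(a),0]);ey=np.array([np.cos(a),np.sin(a),0])
        print("turn",round((th-w[3])/4,2),"shift@target-orient",(np.array([d@ex,d@ey,-d[2]])/.04).round(2));p=np.array(w[:3]);th=w[3]
E
python3 - <<'E'
from h import *
print(ray("scene",(215.6,175.6),.042))
def tri(a,b):
    A=[];
    P=[]
    for n in("top","scene"):
        c=robot.calibration(n);K=np.array([[c["fx"],0,c["cx"]],[0,c["fy"],c["cy"]],[0,0,1]]);P.append(K@np.c_[c["R"],c["t"]])
    X=cv2.triangulatePoints(P[0],P[1],np.array(a,float),np.array(b,float));return (X[:3]/X[3]).ravel().round(3)
print("elbow",tri((252,158),(345,135)),"vise",tri((167,278),(180,195)),"lampbase",tri((152,200),(238,145)))
plan((.3,.55,.234,87),(.5607,.4125,.15,87),(.5607,.4125,.016,87))
E
```

```text
[0.56378532 0.41270564 0.042     ]
elbow [0.778 0.162 0.188] vise [0.46  0.416 0.036] lampbase [0.679 0.457 0.06 ]
at [0.1717 0.6003 0.2327] th 74.0 w 0.087 gf 0.0 t 0.1
turn -3.24 shift@target-orient [-3.27 -1.09 -0.03]
turn 0.0 shift@target-orient [-6.69 -3.09  2.1 ]
turn 0.0 shift@target-orient [0.   0.   3.35]
```

>>> jog_arm(
  motion=[-0.8,-0.3,0,0,0,-0.81,-1,-0.8,-0.3,0,0,0,-0.81,-1,-0.8,-0.3,0,0,0,-0.81,-1,-0.8,-0.3,0,0,0,-0.81,-1,-0.9,-0.4,0,0,0,0,-1,-0.9,-0.4,0,0,0,0,-1,-0.9,-0.4,0,0,0,0,-1,-0.9,-0.4,0,0,0,0,-1,-0.9,-0.4,0,0,0,0,-1,-0.9,-0.4,0,0,0,0,-1,-0.9,-0.4,0.5,0,0,0,-1,0,0,0,0,0,0,-1],
  grip_force=20,
)

```text
time: 1.6
position: [0.5354, 0.4017, 0.211]
tool_rot: [0.028, 1.0, -0.001, -0.001]
ft_force: [-0.3, 0.0, -0.3]
grip_width: 0.0873
grip_force: 0.0
```

Run:
```python
from h import *
plan((.562,.4126,.1,87),(.562,.4126,.016,87))
```

```text
at [0.5354 0.4017 0.211 ] th 86.8 w 0.0873 gf 0.0 t 1.6
turn -0.06 shift@target-orient [-0.65  0.31  2.78]
turn 0.0 shift@target-orient [0.  0.  2.1]
```

>>> jog_arm(
  motion=[-0.65,0.31,0.7,0,0,0,-1,0,0,0.8,0,0,0,-1,0,0,0.8,0,0,0,-1,0,0,0.8,0,0,0,-1,0,0,0.8,0,0,0,-1,0,0,0.6,0,0,0,-1,0,0,0.35,0,0,0,-1,0,0,0,0,0,0,-1,0,0,0,0,0,0,0,0,0,0,0,0,0,0.3,0,0,0,0,0,0,0.3,0,0,0,0,0,0,0.3],
  grip_force=20,
)

```text
time: 3.1
position: [0.5607, 0.4151, 0.02]
tool_rot: [0.026, 1.0, 0.0, 0.0]
ft_force: [-0.0, -1.0, 0.7]
grip_width: 0.0549
grip_force: 0.5
```

Run:
```python
from h import *
im=robot.camera("scene");cv2.imwrite("pics/d.png",cv2.resize(im[90:240,130:330],(640,480),interpolation=cv2.INTER_CUBIC))
plan()
```

```text
at [0.5606 0.415  0.0199] th 87.0 w 0.0517 gf 20.0 t 3.15
```

View pics/d.png

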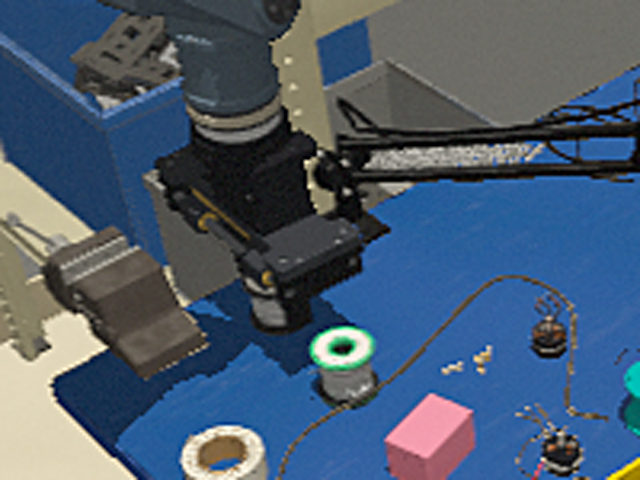

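The black spool is in the jaws, width 51.7 mm. Lifting it and carrying it to the tray's far end.

Run:
```python
from h import *
plan((.5607,.415,.12,87),(.618,-.013,.12,87),(.618,-.013,.044,87))
```

```text
at [0.5606 0.415  0.0199] th 87.0 w 0.0517 gf 20.0 t 3.15
turn -0.0 shift@target-orient [-0.   0.  -2.5]
turn 0.0 shift@target-orient [ -1.99 -10.61  -0.  ]
turn 0.0 shift@target-orient [0.  0.  1.9]
```

>>> jog_arm(
  motion=[0,0,-0.5,0,0,0,0.3,0,0,-0.5,0,0,0,0.3,0,0,-0.5,0,0,0,0.3,0,0,-0.5,0,0,0,0.3,0,0,-0.5,0,0,0,0.3,0,-0.5,0,0,0,0,0.3,0,-0.7,0,0,0,0,0.3,0,-0.9,0,0,0,0,0.3,0,-0.9,0,0,0,0,0.3,0,-0.9,0,0,0,0,0.3],
)

```text
time: 4.4
position: [0.5509, 0.2567, 0.1187]
tool_rot: [0.026, 1.0, -0.001, -0.001]
ft_force: [-0.7, 0.0, -1.4]
grip_width: 0.0517
grip_force: 20.0
```

>>> jog_arm(
  motion=[-0.3,-0.9,0,0,0,0,0.3,-0.3,-0.9,0,0,0,0,0.3,-0.3,-0.9,0,0,0,0,0.3,-0.3,-0.9,0,0,0,0,0.3,-0.3,-0.9,0,0,0,0,0.3,-0.25,-0.9,0,0,0,0,0.3,-0.24,-0.9,0,0,0,0,0.3,0,-0.41,0,0,0,0,0.3,0,0,0,0,0,0,0.3,0,0,0,0,0,0,0.3],
)

```text
time: 5.65
position: [0.6166, -0.0117, 0.1193]
tool_rot: [0.026, 1.0, 0.0, -0.001]
ft_force: [-0.4, -0.8, -1.5]
grip_width: 0.0513
grip_force: 20.0
```

Run:
```python
from h import *
plan((.618,-.013,.06,87),(.618,-.013,.044,87))
```

```text
at [ 0.6166 -0.0117  0.1193] th 87.0 w 0.0513 gf 20.0 t 5.65
turn 0.0 shift@target-orient [-0.04 -0.03  1.48]
turn 0.0 shift@target-orient [0.  0.  0.4]
```

>>> jog_arm(
  motion=[-0.03,-0.03,0.5,0,0,0,0.3,0,0,0.5,0,0,0,0.3,0,0,0.4,0,0,0,0.3,0,0,0.3,0,0,0,0.3,0,0,0.15,0,0,0,0.3,0,0,0.05,0,0,0,0.3,0,0,0,0,0,0,0.3],
)

```text
time: 6.52
position: [0.6191, -0.0142, 0.0438]
tool_rot: [0.026, 1.0, -0.0, 0.0]
ft_force: [0.1, 0.5, -0.8]
grip_width: 0.0516
grip_force: 20.0
```

Release, back up and head for the green spool.

>>> jog_arm(
  motion=[0,0,0,0,0,0,-0.1,0,0,0,0,0,0,-0.5,0,0,0,0,0,0,-0.5,0,0,-0.4,0,0,0,-0.5,0,0,-0.8,0,0,0,-0.5,0,0,-0.9,0,0,0,-0.5,0,0.4,0,0,0,0,-0.5,0.2,0.9,0,0,0,0,-1,0.2,0.9,0,0,0,0,-1,0.2,0.9,0,0,0,0,-1,0.2,0.9,0,0,0,0,-1,0.2,0.9,0,0,0,0,-1],
)

```text
time: 8.02
position: [0.5881, 0.1855, 0.1272]
tool_rot: [0.026, 1.0, 0.0, -0.001]
ft_force: [0.5, 0.4, 0.5]
grip_width: 0.0867
grip_force: 0.0
```

Run:
```python
from h import *
plan((.5466,.301,.12,87),(.5466,.301,.018,87))
```

```text
at [0.5881 0.1855 0.1272] th 87.0 w 0.0867 gf 0.0 t 8.025
turn 0.0 shift@target-orient [1.19 2.83 0.18]
turn 0.0 shift@target-orient [0.   0.   2.55]
```

>>> jog_arm(
  motion=[0.3,0.8,0,0,0,0,-1,0.3,0.8,0,0,0,0,-1,0.3,0.6,0.1,0,0,0,-1,0.2,0.3,0,0,0,0,-1,0,0,0,0,0,0,-1,0,0,0,0,0,0,-1],
)

```text
time: 8.78
position: [0.5509, 0.2852, 0.1237]
tool_rot: [0.027, 1.0, -0.0, 0.0]
ft_force: [0.4, -0.7, -0.3]
grip_width: 0.0871
grip_force: 0.0
```

Run:
```python
from h import *
plan((.5466,.301,.12,87),(.5466,.301,.018,87))
```

```text
at [0.5509 0.2852 0.1237] th 87.0 w 0.0871 gf 0.0 t 8.775
turn -0.01 shift@target-orient [0.13 0.39 0.09]
turn 0.0 shift@target-orient [0.   0.   2.55]
```

>>> jog_arm(
  motion=[0.12,0.4,0.4,0,0,0,-1,0,0,0.6,0,0,0,-1,0,0,0.6,0,0,0,-1,0,0,0.6,0,0,0,-1,0,0,0.35,0,0,0,-1,0,0,0,0,0,0,-1,0,0,0,0,0,0,0,0,0,0,0,0,0,0.3,0,0,0,0,0,0,0.3,0,0,0,0,0,0,0.3],
)

```text
time: 10.02
position: [0.5467, 0.3022, 0.022]
tool_rot: [0.026, 1.0, 0.0, 0.0]
ft_force: [-0.1, -0.2, -0.1]
grip_width: 0.0552
grip_force: 0.0
```

Run:
```python
from h import *
t=robot.camera("top");cv2.imwrite("pics/e.png",cv2.resize(t[190:310,150:350],(800,480),interpolation=cv2.INTER_CUBIC))
plan((.503,-.007,.12,87))
```

```text
at [0.5467 0.3022 0.0219] th 87.0 w 0.051 gf 0.0 t 10.075
turn -0.0 shift@target-orient [ 0.69 -7.78 -2.45]
```

View pics/e.png

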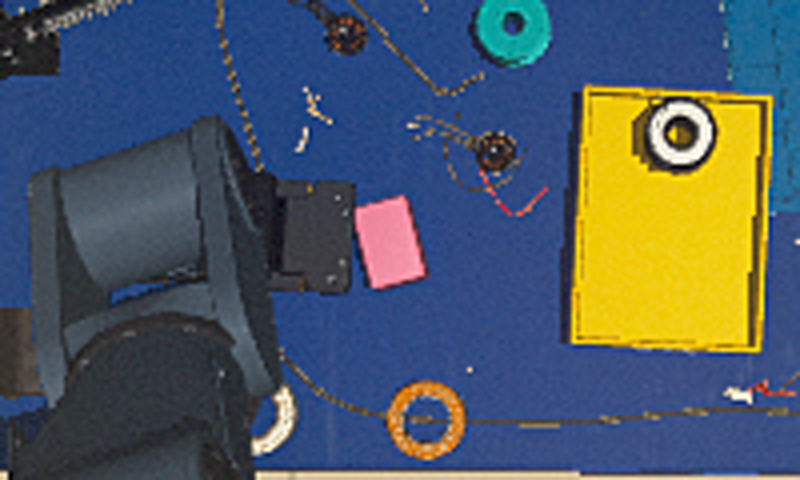

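The black spool stands upright in the tray's far end, at crop (682,133). Next: close fully on the green spool, lift and carry.

>>> jog_arm(
  motion=[0,0,0,0,0,0,0.3,0,0,0,0,0,0,0.3,0,0,-0.5,0,0,0,0.3,0,0,-0.6,0,0,0,0.3,0,0,-0.6,0,0,0,0.3,0,0,-0.6,0,0,0,0.3,0,-0.5,-0.2,0,0,0,0.3,0.1,-0.8,0,0,0,0,0.3,0.1,-0.9,0,0,0,0,0.3,0.1,-0.9,0,0,0,0,0.3,0.1,-0.9,0,0,0,0,0.3,0.1,-0.9,0,0,0,0,0.3],
)

```text
time: 11.58
position: [0.5149, 0.1052, 0.1214]
tool_rot: [0.026, 1.0, -0.0, -0.001]
ft_force: [0.2, -1.0, -1.5]
grip_width: 0.0497
grip_force: 20.0
```

>>> jog_arm(
  motion=[0.1,-0.9,0,0,0,0,0.3,0.1,-0.9,0,0,0,0,0.3,0,-0.7,0,0,0,0,0.3,0,-0.3,0,0,0,0,0.3,0,0,0,0,0,0,0.3,0,0,0,0,0,0,0.3],
)

```text
time: 12.32
position: [0.502, -0.0033, 0.1215]
tool_rot: [0.026, 1.0, 0.0, -0.0]
ft_force: [-0.3, 0.7, -1.3]
grip_width: 0.0498
grip_force: 20.0
```

Run:
```python
from h import *
t=robot.camera("top")
h=cv2.cvtColor(t,cv2.COLOR_BGR2HSV)[213:235,308:333]
m=((h[...,1]<70)&(h[...,2]>120)).astype(np.uint8);cs,_=cv2.findContours(m,0,1)
c=max(cs,key=cv2.contourArea);M=cv2.moments(cv2.convexHull(c));p=(308+M["m10"]/M["m00"],213+M["m01"]/M["m00"]);print(p,cv2.minAreaRect(c)[1],ray("top",p,.065))
plan((.503,-.007,.12,87),(.503,-.007,.046,87))
```

```text
(319.6648096564531, 222.7799442896936) (15.0, 15.0) [ 0.6195899  -0.01458268  0.065     ]
at [ 0.5021 -0.0031  0.1215] th 87.0 w 0.0499 gf 20.0 t 12.375
turn 0.01 shift@target-orient [-0.03 -0.1   0.04]
turn 0.0 shift@target-orient [0.   0.   1.85]
```

>>> jog_arm(
  motion=[-0.02,-0.1,0.5,0,0,0,0.3,0,0,0.5,0,0,0,0.3,0,0,0.4,0,0,0,0.3,0,0,0.3,0,0,0,0.3,0,0,0.15,0,0,0,0.3,0,0,0.03,0,0,0,0.3,0,0,0,0,0,0,0.3],
)

```text
time: 13.25
position: [0.5032, -0.008, 0.0467]
tool_rot: [0.026, 1.0, -0.0, 0.0]
ft_force: [0.6, -0.7, -1.3]
grip_width: 0.0495
grip_force: 20.0
```

>>> jog_arm(
  motion=[0,0,0.04,0,0,0,0.3,0,0,0,0,0,0,-0.1,0,0,0,0,0,0,-0.5,0,0,0,0,0,0,-0.5,0,0,-0.4,0,0,0,-0.5,0,0,-0.8,0,0,0,-0.5,0,0,-0.9,0,0,0,-0.5,-0.2,0.9,-0.2,0,0,0,-1,-0.2,0.9,0,0,0,0,-1,-0.2,0.9,0,0,0,0,-1,-0.2,0.9,0,0,0,0,-1,0,0.9,0,0,0,0,-1],
)

```text
time: 14.75
position: [0.5453, 0.1713, 0.1381]
tool_rot: [0.026, 1.0, 0.0, 0.001]
ft_force: [-0.5, 0.0, 0.4]
grip_width: 0.0866
grip_force: 0.0
```

>>> jog_arm(
  motion=[0,0.3,0,0,0,1,-1,0,0,0,0,0,1,-1,0,0,0,0,0,1,-1,0,0,0,0,0,1,-1,0,0,0,0,0,1,-1,0,0,0,0,0,1,-1,0,0,0,0,0,1,-1,0,0,0,0,0,1,-1,0,0,0,0,0,1,-1,0,0,0,0,0,1,-1,0,0,0,0,0,1,-1,0,0,0,0,0,1,-1],
)

```text
time: 16.25
position: [0.545, 0.1821, 0.138]
tool_rot: [0.432, 0.902, 0.0, 0.0]
ft_force: [-0.1, 0.0, 0.5]
grip_width: 0.0867
grip_force: 0.0
```

>>> jog_arm(
  motion=[0,0,0,0,0,1,-1,0,0,0,0,0,1,-1,0,0,0,0,0,1,-1,0,0,0,0,0,1,-1,0,0,0,0,0,1,-1,0,0,0,0,0,1,-1,0,0,0,0,0,0,-1],
)

```text
time: 17.12
position: [0.545, 0.1821, 0.1378]
tool_rot: [0.609, 0.794, 0.0, 0.0]
ft_force: [0.1, 0.5, -0.5]
grip_width: 0.0871
grip_force: 0.0
```

Run:
```python
from h import *
print(robot.get_obs()["q"].round(2))
t=robot.camera("top");cv2.imwrite("pics/f.png",cv2.resize(t[190:310,200:400],(800,480),interpolation=cv2.INTER_CUBIC))
h=cv2.cvtColor(t,cv2.COLOR_BGR2HSV)[255:278,303:328]
m=((h[...,1]<70)&(h[...,2]>120)|((h[...,0]>45)&(h[...,0]<85)&(h[...,1]>60))).astype(np.uint8);cs,_=cv2.findContours(m,0,1)
c=max(cs,key=cv2.contourArea);M=cv2.moments(cv2.convexHull(c));p=(303+M["m10"]/M["m00"],255+M["m01"]/M["m00"]);print(p,cv2.minAreaRect(c)[1],ray("top",p,.067))
plan((.5431,.191,.12,14.5),(.5431,.191,.02,14.5))
```

```text
[ 0.13  0.59  1.65 -0.    0.9  -0.13]
(317.24710144927536, 264.26159420289855) (16.970561981201172, 16.970561981201172) [ 0.50341325 -0.00828012  0.067     ]
at [0.545  0.1821 0.1376] th 15.1 w 0.0865 gf 0.0 t 17.175
turn 0.14 shift@target-orient [0.23 0.01 0.44]
turn 0.0 shift@target-orient [0.  0.  2.5]
```

View pics/f.png

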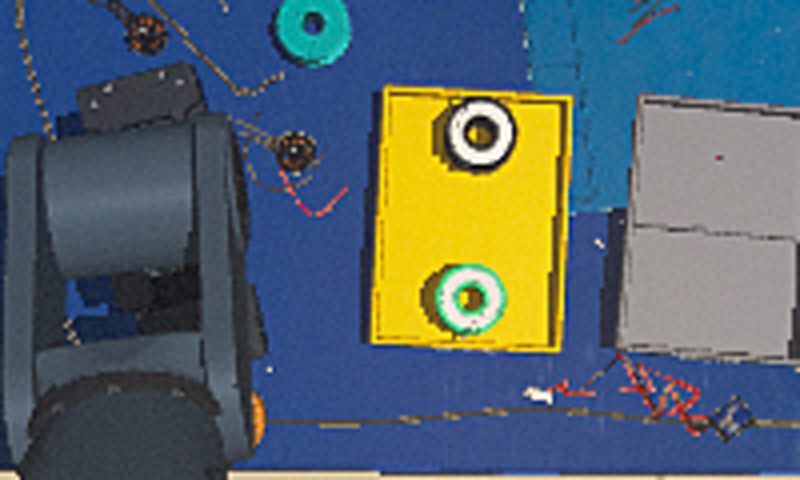

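Both spools stand at their ends, green at (0.503,-0.008). The gap between them is 65 mm, centred at x≈0.561. Grasping the block.

>>> jog_arm(
  motion=[0.23,0.01,0.5,0,0,0.14,-1,0,0,0.6,0,0,0,-1,0,0,0.6,0,0,0,-1,0,0,0.6,0,0,0,-1,0,0,0.5,0,0,0,-1,0,0,0.1,0,0,0,-1,0,0,0,0,0,0,0,0,0,0,0,0,0,0.2,0,0,0,0,0,0,0.2,0,0,0,0,0,0,0.2,0,0,0,0,0,0,0.2],
  grip_force=15,
)

```text
time: 18.55
position: [0.5434, 0.1911, 0.0214]
tool_rot: [0.613, 0.79, 0.0, 0.0]
ft_force: [-0.6, -0.2, 4.6]
grip_width: 0.0598
grip_force: 15.0
```

>>> jog_arm(
  motion=[0,0,-0.5,0,0,0,0.2,0,0,-0.6,0,0,0,0.2,0,0,-0.6,0,0,0,0.2,0,0,-0.6,0,0,0,0.2,0,0,-0.2,0,0,-1,0.2,0,0,0,0,0,-1,0.2,0,0,0,0,0,-1,0.2,0,0,0,0,0,-1,0.2,0,0,0,0,0,-1,0.2,0,0,0,0,0,-1,0.2,0,0,0,0,0,-1,0.2,0,0,0,0,0,-1,0.2],
)

```text
time: 20.05
position: [0.5426, 0.1909, 0.1204]
tool_rot: [0.37, 0.929, -0.0, -0.0]
ft_force: [0.1, 0.5, 0.1]
grip_width: 0.0601
grip_force: 15.0
```

>>> jog_arm(
  motion=[0,0,0,0,0,-1,0.2,0,0,0,0,0,-1,0.2,0,0,0,0,0,-1,0.2,0,0,0,0,0,-1,0.2,0,0,0,0,0,-1,0.2,0,0,0,0,0,-1,0.2,0,0,0,0,0,-1,0.2,0,0,0,0,0,-1,0.2,0,0,0,0,0,-1,0.2,0,0,0,0,0,-1,0.2,0,0,0,0,0,-0.1,0.2,0,0,0,0,0,0,0.2],
)

```text
time: 21.55
position: [0.5428, 0.191, 0.1206]
tool_rot: [0.028, 1.0, -0.0, -0.0]
ft_force: [0.7, 0.4, -0.0]
grip_width: 0.0603
grip_force: 15.0
```

Run:
```python
from h import *
plan((.5612,-.011,.12,87))
```

```text
at [0.5428 0.191  0.1206] th 86.8 w 0.0603 gf 15.0 t 21.55
turn -0.06 shift@target-orient [-0.72 -5.02  0.01]
```

>>> jog_arm(
  motion=[-0.1,-0.5,0,0,0,-0.06,0.2,-0.15,-0.9,0,0,0,0,0.2,-0.15,-0.9,0,0,0,0,0.2,-0.15,-0.9,0,0,0,0,0.2,-0.15,-0.9,0,0,0,0,0.2,-0.02,-0.6,0,0,0,0,0.2,0,-0.3,0,0,0,0,0.2,0,0,0,0,0,0,0.2,0,0,0,0,0,0,0.2],
)

```text
time: 22.68
position: [0.5612, -0.0093, 0.1207]
tool_rot: [0.025, 1.0, 0.0, -0.0]
ft_force: [-0.5, 1.3, -0.3]
grip_width: 0.0599
grip_force: 15.0
```

Run:
```python
from h import *
s=robot.camera("scene");cv2.imwrite("pics/g.png",cv2.resize(s[180:330,240:440],(640,480),interpolation=cv2.INTER_CUBIC))
plan((.5612,-.011,.09,87),(.5612,-.011,.0455,87))
```

```text
at [ 0.5612 -0.0092  0.1207] th 87.1 w 0.0601 gf 15.0 t 22.725
turn 0.03 shift@target-orient [-0.   -0.05  0.77]
turn 0.0 shift@target-orient [0.   0.   1.11]
```

View pics/g.png

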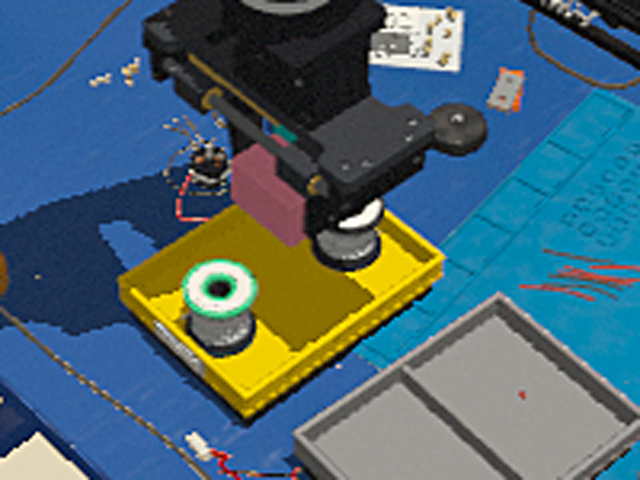

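The block hangs centred over the gap, with a spool either side. Lowering it.

>>> jog_arm(
  motion=[0,-0.05,0.5,0,0,0,0.2,0,0,0.5,0,0,0,0.2,0,0,0.4,0,0,0,0.2,0,0,0.3,0,0,0,0.2,0,0,0.15,0,0,0,0.2,0,0,0.04,0,0,0,0.2,0,0,0,0,0,0,0.2],
)

```text
time: 23.6
position: [0.5616, -0.0123, 0.0454]
tool_rot: [0.026, 1.0, -0.0, 0.0]
ft_force: [0.2, -0.2, 0.1]
grip_width: 0.06
grip_force: 15.0
```

>>> jog_arm(
  motion=[0,0,0.03,0,0,0,0.2,0,0,0,0,0,0,-0.3,0,0,0,0,0,0,-0.6,0,0,0,0,0,0,-0.6,0,0,-0.4,0,0,0,-0.6,0,0,-0.8,0,0,0,-0.6,0,0,-0.9,0,0,0,-0.6,0.3,0.6,0,0,0,0.75,-1,0.4,0.9,0,0,0,0,-1,0.4,0.9,0,0,0,0,-1,0.4,0.9,0,0,0,0,-1,0.4,0.9,0,0,0,0,-1],
)

```text
time: 25.1
position: [0.5016, 0.1634, 0.1291]
tool_rot: [0.052, 0.999, 0.0, 0.001]
ft_force: [0.8, 0.3, 1.0]
grip_width: 0.0868
grip_force: 0.0
```

Run:
```python
from h import *
plan((.421,.287,.1,84),(.421,.287,.014,84))
```

```text
at [0.5016 0.1634 0.1291] th 84.1 w 0.0868 gf 0.0 t 25.1
turn 0.01 shift@target-orient [2.33 2.86 0.73]
turn 0.0 shift@target-orient [0.   0.   2.15]
```

>>> jog_arm(
  motion=[0.6,0.7,0,0,0,0,-1,0.6,0.7,0,0,0,0,-1,0.6,0.7,0,0,0,0,-1,0.4,0.5,0.2,0,0,0,-1,0.1,0.2,0.2,0,0,0,-1,0,0,0,0,0,0,-1,0,0,0,0,0,0,-1],
)

```text
time: 25.98
position: [0.4227, 0.2826, 0.1122]
tool_rot: [0.052, 0.999, 0.0, 0.0]
ft_force: [-0.6, -0.6, 0.2]
grip_width: 0.0869
grip_force: 0.0
```

Run:
```python
from h import *
plan((.421,.287,.1,84),(.421,.287,.014,84))
```

```text
at [0.4227 0.2826 0.1122] th 84.0 w 0.0869 gf 0.0 t 25.975
turn 0.01 shift@target-orient [0.05 0.1  0.3 ]
turn 0.0 shift@target-orient [0.   0.   2.15]
```

>>> jog_arm(
  motion=[0.05,0.1,0.5,0,0,0,-1,0,0,0.6,0,0,0,-1,0,0,0.6,0,0,0,-1,0,0,0.5,0,0,0,-1,0,0,0.22,0,0,0,-1,0,0,0,0,0,0,-1,0,0,0,0,0,0,0,0,0,0,0,0,0,0.2,0,0,0,0,0,0,0.2,0,0,0,0,0,0,0.2,0,0,0,0,0,0,0.2],
)

```text
time: 27.35
position: [0.4205, 0.2875, 0.0156]
tool_rot: [0.052, 0.999, 0.0, 0.0]
ft_force: [0.0, 0.2, 4.6]
grip_width: 0.0598
grip_force: 15.0
```

Run:
```python
from h import *
o=robot.get_obs()["position"]
plan((o[0],o[1],.12,84),(.599,-.192,.12,84),(.599,-.192,.037,84))
```

```text
at [0.4205 0.2875 0.0156] th 84.1 w 0.0598 gf 15.0 t 27.35
turn 0.02 shift@target-orient [ 0.    0.   -2.61]
turn 0.0 shift@target-orient [ -5.69 -11.46  -0.  ]
turn 0.0 shift@target-orient [0.   0.   2.07]
```

>>> jog_arm(
  motion=[0,0,-0.5,0,0,0,0.2,0,0,-0.7,0,0,0,0.2,0,0,-0.7,0,0,0,0.2,0,0,-0.7,0,0,0,0.2,-0.3,-0.5,-0.1,0,0,0,0.2,-0.45,-0.9,0,0,0,0,0.2,-0.45,-0.9,0,0,0,0,0.2,-0.45,-0.9,0,0,0,0,0.2,-0.45,-0.9,0,0,0,0,0.2,-0.45,-0.9,0,0,0,0,0.2,-0.45,-0.9,0,0,0,0,0.2,-0.45,-0.9,0,0,0,0,0.2],
)

```text
time: 28.85
position: [0.5294, 0.0013, 0.1229]
tool_rot: [0.052, 0.999, 0.0, -0.0]
ft_force: [-0.6, -0.6, -0.5]
grip_width: 0.0596
grip_force: 15.0
```

>>> jog_arm(
  motion=[-0.45,-0.9,0,0,0,0,0.2,-0.45,-0.9,0,0,0,0,0.2,-0.45,-0.9,0,0,0,0,0.2,-0.45,-0.9,0,0,0,0,0.2,-0.3,-0.6,0,0,0,0,0.2,-0.2,-0.3,0,0,0,0,0.2,0,0,0,0,0,0,0.2,0,0,0,0,0,0,0.2],
)

```text
time: 29.85
position: [0.6015, -0.1846, 0.1228]
tool_rot: [0.051, 0.999, 0.001, -0.001]
ft_force: [-0.9, -0.1, -0.8]
grip_width: 0.0595
grip_force: 15.0
```

Run:
```python
from h import *
plan((.599,-.192,.12,84),(.599,-.192,.038,84))
```

```text
at [ 0.6015 -0.1846  0.1228] th 84.1 w 0.0595 gf 15.0 t 29.85
turn 0.03 shift@target-orient [ 0.04 -0.19  0.07]
turn 0.0 shift@target-orient [0.   0.   2.05]
```

>>> jog_arm(
  motion=[0.04,-0.19,0.5,0,0,0,0.2,0,0,0.6,0,0,0,0.2,0,0,0.5,0,0,0,0.2,0,0,0.3,0,0,0,0.2,0,0,0.15,0,0,0,0.2,0,0,0.03,0,0,0,0.2,0,0,0,0,0,0,0.2],
)

```text
time: 30.72
position: [0.6004, -0.1936, 0.0405]
tool_rot: [0.052, 0.999, -0.0, 0.001]
ft_force: [1.3, 0.1, 0.1]
grip_width: 0.0596
grip_force: 15.0
```

>>> jog_arm(
  motion=[0,0,0.05,0,0,0,0.2,0,0,0,0,0,0,-0.3,0,0,0,0,0,0,-0.6,0,0,0,0,0,0,-0.6,0,0,-0.4,0,0,0,-0.6,0,0,-0.8,0,0,0,-0.6,0,0,-0.9,0,0,0,-0.6,0.3,0.6,0,0,0,0,-1,0.45,0.9,0,0,0,0,-1,0.45,0.9,0,0,0,0,-1,0.45,0.9,0,0,0,0,-1,0.45,0.9,0,0,0,0,-1],
)

```text
time: 32.22
position: [0.5337, -0.0166, 0.1231]
tool_rot: [0.052, 0.999, -0.0, 0.001]
ft_force: [1.1, 0.6, 0.2]
grip_width: 0.0872
grip_force: 0.0
```

>>> jog_arm(
  motion=[0.45,0.9,0,0,0,0,-1,0.45,0.9,0,0,0,0,-1,0.45,0.9,0,0,0,0,-1,0.45,0.9,0,0,0,0,-1,0.4,0.4,0,0,0,0,-1,0,0,0,0,0,0,-1],
)

```text
time: 32.98
position: [0.4618, 0.1517, 0.1228]
tool_rot: [0.05, 0.999, -0.0, 0.0]
ft_force: [-0.7, -0.2, -0.4]
grip_width: 0.0871
grip_force: 0.0
```

Run:
```python
from h import *
plan((.4165,.1645,.1,84),(.4165,.1645,.013,84))
```

```text
at [0.4618 0.1517 0.1228] th 84.2 w 0.0871 gf 0.0 t 32.975
turn 0.06 shift@target-orient [1.16 0.2  0.57]
turn 0.0 shift@target-orient [0.   0.   2.18]
```

>>> jog_arm(
  motion=[0.5,0.1,0.2,0,0,0,-1,0.5,0.1,0.2,0,0,0,-1,0.2,0,0.2,0,0,0,-1,0,0,0,0,0,0,-1,0,0,0,0,0,0,-1],
)

```text
time: 33.6
position: [0.4176, 0.1632, 0.0982]
tool_rot: [0.052, 0.999, 0.0, 0.001]
ft_force: [0.6, 0.4, 0.6]
grip_width: 0.0869
grip_force: 0.0
```

Run:
```python
from h import *
plan((.4165,.1645,.1,84),(.4165,.1645,.013,84))
```

```text
at [0.4176 0.1632 0.0982] th 84.0 w 0.0869 gf 0.0 t 33.6
turn 0.01 shift@target-orient [ 0.03  0.03 -0.05]
turn 0.0 shift@target-orient [0.   0.   2.18]
```

>>> jog_arm(
  motion=[0.03,0.03,0.5,0,0,0,-1,0,0,0.6,0,0,0,-1,0,0,0.6,0,0,0,-1,0,0,0.3,0,0,0,-1,0,0,0.12,0,0,0,-1,0,0,0,0,0,0,-1,0,0,0,0,0,0,-1],
)

```text
time: 34.48
position: [0.4153, 0.1649, 0.0137]
tool_rot: [0.052, 0.999, 0.0, 0.001]
ft_force: [0.1, -0.4, 0.3]
grip_width: 0.0874
grip_force: 0.0
```

>>> jog_arm(
  motion=[0,0,0,0,0,0,0,0,0,0,0,0,0,0.3,0,0,0,0,0,0,0.3,0,0,0,0,0,0,0.3,0,0,0,0,0,0,0.3,0,0,-0.4,0,0,0,0.3,0,0,-0.6,0,0,0,0.3,0,0,-0.7,0,0,0,0.3,0,0,-0.7,0,0,0,0.3,0,0,-0.3,0,0,0,0.3,0,0,0,0,0,0,0.3],
  grip_force=15,
)

```text
time: 35.85
position: [0.415, 0.1649, 0.1215]
tool_rot: [0.052, 0.999, 0.0, 0.001]
ft_force: [-0.5, -0.7, -1.2]
grip_width: 0.0555
grip_force: 15.0
```

Run:
```python
from h import *
s=robot.camera("scene");cv2.imwrite("pics/i.png",cv2.resize(s[180:380,180:480],(780,520),interpolation=cv2.INTER_CUBIC))
plan((.509,-.182,.12,84))
```

```text
at [0.4146 0.1648 0.1209] th 84.1 w 0.0553 gf 15.0 t 35.9
turn 0.02 shift@target-orient [-3.25 -8.38  0.02]
```

View pics/i.png

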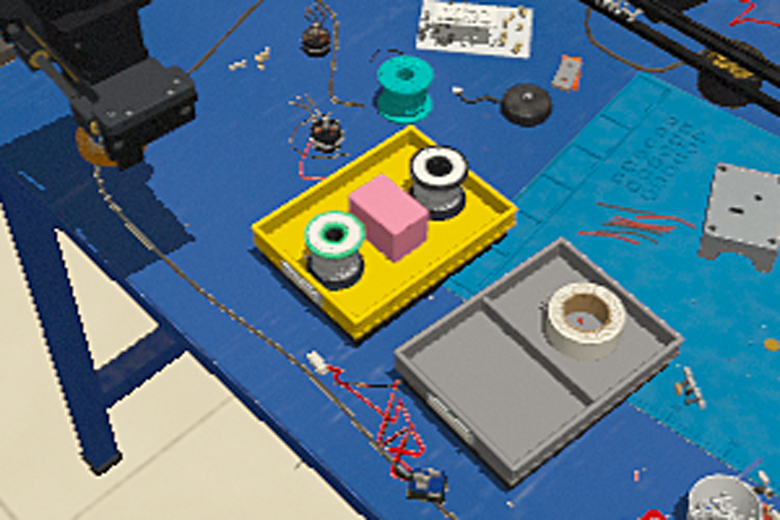

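The spools and block stand in a row in the yellow tray. The white tape lies flat in the far bay and the amber tape is in the jaws. Carrying it to the near bay.

>>> jog_arm(
  motion=[-0.2,-0.5,0,0,0,0,0.3,-0.35,-0.9,0,0,0,0,0.3,-0.35,-0.9,0,0,0,0,0.3,-0.35,-0.9,0,0,0,0,0.3,-0.35,-0.9,0,0,0,0,0.3,-0.35,-0.9,0,0,0,0,0.3,-0.35,-0.9,0,0,0,0,0.3,-0.35,-0.9,0,0,0,0,0.3,-0.35,-0.9,0,0,0,0,0.3,-0.2,-0.5,0,0,0,0,0.3,-0.05,-0.15,0,0,0,0,0.3,0,0,0,0,0,0,0.3],
)

```text
time: 37.4
position: [0.5088, -0.1799, 0.1206]
tool_rot: [0.052, 0.999, 0.001, -0.001]
ft_force: [-0.2, -0.2, -1.5]
grip_width: 0.0554
grip_force: 15.0
```

Run:
```python
from h import *
plan((.509,-.182,.12,84),(.509,-.182,.037,84))
```

```text
at [ 0.5088 -0.1799  0.1206] th 84.1 w 0.0554 gf 15.0 t 37.4
turn 0.02 shift@target-orient [-0.01 -0.05  0.01]
turn 0.0 shift@target-orient [0.   0.   2.07]
```

>>> jog_arm(
  motion=[0,-0.03,0.5,0,0,0,0.3,0,0,0.6,0,0,0,0.3,0,0,0.5,0,0,0,0.3,0,0,0.3,0,0,0,0.3,0,0,0.14,0,0,0,0.3,0,0,0,0,0,0,0.3,0,0,0,0,0,0,0.3],
)

```text
time: 38.28
position: [0.5099, -0.1822, 0.0402]
tool_rot: [0.052, 0.999, -0.0, 0.001]
ft_force: [0.0, 0.5, -0.8]
grip_width: 0.0554
grip_force: 15.0
```

>>> jog_arm(
  motion=[0,0,0.07,0,0,0,0.3,0,0,0,0,0,0,0.3,0,0,0,0,0,0,-0.2,0,0,0,0,0,0,-0.6,0,0,0,0,0,0,-0.6,0,0,-0.4,0,0,0,-0.6,0,0,-0.8,0,0,0,-0.6,0,0,-0.9,0,0,0,-0.6,0,0,-0.9,0,0,0,-0.6,0.5,0,-0.9,0,0,0,-0.6,0.9,0,0,0,0,0,-0.6,0.7,0.9,0,0,0,0,-0.6],
)

```text
time: 39.78
position: [0.4294, -0.1388, 0.1945]
tool_rot: [0.053, 0.999, -0.001, 0.002]
ft_force: [-0.2, 1.1, 0.4]
grip_width: 0.0693
grip_force: 0.0
```

>>> jog_arm(
  motion=[0,0.9,0,0,0,0,-0.6,0,0.9,0,0,0,0,-0.6,0,0.9,0,0,0,0,-0.6,0,0.9,0,0,0,0,-0.6,0,0.9,0,0,0,0,-0.6,0,0.9,0,0,0,0,-0.6,0,0.9,0,0,0,0,-0.6,0,0.9,0,0,0,0,-0.6,0,0,0,0,0,0,-0.6],
)

```text
time: 40.9
position: [0.4595, 0.1508, 0.1938]
tool_rot: [0.05, 0.999, 0.0, 0.001]
ft_force: [-0.7, -0.6, 0.8]
grip_width: 0.0695
grip_force: 0.0
```

Run:
```python
from h import *
s=robot.camera("scene")[180:480,230:530];t=robot.camera("top")[200:300,280:460]
cv2.imwrite("pics/j.png",np.hstack([cv2.resize(s,(400,400)),cv2.resize(t,(400,222)) if 0 else cv2.copyMakeBorder(cv2.resize(t,(400,222),interpolation=cv2.INTER_CUBIC),0,178,0,0,0)]))
plan()
```

```text
at [0.4592 0.1489 0.1934] th 84.1 w 0.0694 gf 0.0 t 41.0
```

View pics/j.png

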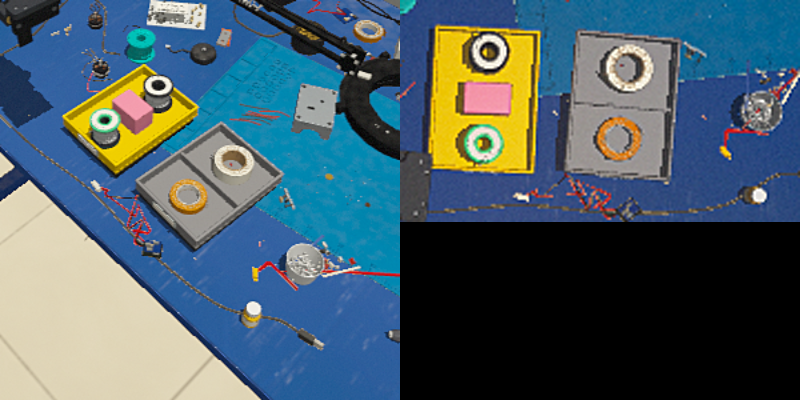

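Everything is in place: the two spools with the block between them in the yellow tray, and one tape flat in each grey bay. The bottle and cup stand where they were, and the robot is clear.

```bash
python3 -c "
from rig import robot
print(robot.hand_in())"
```

```text
the job is handed in; nothing more can be done
None
```

The job is done and handed in at about 41 s: both spools are upright in the yellow tray with the pink block between them, one tape lies flat in each grey bay, and the bottle and cup were left alone.

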